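Clamp a brake pad in the chamfering fixture

TASK

Get the brake pad ready for chamfering: push it along its channel until it is fully home against the yellow end stop, then push the toggle clamp's red handle down past its dead point until it snaps into lock and holds the pad there. Pick nothing up: the pad stays down on the fixture, and the spare pad, the wrench and the grease jar stay where they are.

Things in the scene. Friction and masses are not known exactly. Their poses are not given: they have to be found in the camera images.
- fixture: Dark steel plate bolted to the bench, 200 x 182 mm, top face 12 mm above the bench. Origin: on the bench, under the pad's home centre; plate spans x -117..83, y -50..132 mm. x: along the pad's channel to the yellow stop; y: towards the toggle clamp; z up. Guide rails beside the channel 53 mm apart, 8 mm high, x -115..50. The clamp works in the plane x = 0, arm over the channel, handle out to +y.
- pad: Brake pad to clamp, lining up in the channel, about 0.36 kg. Backing plate 112 x 50 x 6 mm with a 22 mm wide ear at each end (130 mm over the ears); grey lining 100 x 44 mm, from 6 to 17 mm above the underside. Origin: centre of underside; x along its length to the stop. Starts 18 to 48 mm short; slides with a few N. Home: ear on the stop, x 0, y within 1.5, z 12 mm in the fixture's frame.
- stop_face (a point): Foot of the yellow end stop's face, middle, level with the plate's top, x = 65 mm in the fixture's frame; the stop is 14 thick, 40 wide, 14 mm high. The pad's ear end comes to rest on it.
- handle_pin (a point): Pin that joins the handle to the clamp arm, about which the handle turns (it shifts some 25 mm as the arm moves). With the clamp locked it is at y 76, z 61 mm in the fixture's frame.
- handle_end (a point): Outer end of the red handle, on its centre line, 125 mm from the handle pin. It starts raised, 55 to 72 degrees above level, leaning out to +y. Locked: level or a degree or two below, this end at x 0, y about 200, z about 57 mm in the fixture's frame.
- handle_press (a point): Where to push: middle of the handle's upper face (facing the arm when the handle stands up), 105 mm from the handle pin. The red grip is 20 mm wide (along fixture x), 14 mm thick, 36 to 125 mm out from the pin. Locked: y about 180, z about 65 mm in the fixture's frame.
- clamp_handle (a joint): Angle of the red handle against the clamp arm, rad: 0 fully open, grows as the handle is pushed down. The foot meets the pad at about 1.74, dead point about 2.2, locked on its stop 2.33. Push at the grip: 1 to 2 N at first, up to about 8 N before the dead point; past it the handle is drawn down to its stop and stays. Let go sooner, it springs back off the pad.
- spindle (a joint): How far the clamp's sprung rubber-footed spindle is pushed back into the arm, m: 0 free, about 0.003 when the clamp is locked on the pad (some 25 N). The foot comes down on the pad's lining at x = 0, y = 0 in the fixture's frame.
- spare_pad: The second brake pad of the pair, same size, lying on the bench beside the fixture's -y side. Leave alone. Origin: centre of its underside.
- wrench: Steel wrench 170 mm long, lying on the bench beyond the stop. Leave alone. Origin: middle, underside.
- grease_pot: Yellow round jar with a black lid, about 60 mm across and 62 mm high, standing on the bench near the handle on its -x side. Leave alone. Origin: centre of its underside.
Not all that is in view belongs to the job. What is shaped like the pad but blue, pink or turquoise is not meant.

How it is judged:
By the outcome, as a careful person would: the job done as asked, in the order asked, and still so for the second after the job is handed in, with the robot touching nothing.
It also fails if it takes over 51 s, if anything falls off the work surface, if the arm or the gripper's body presses on something with over 40 N, if the wrist force passes 120 N, or if a joint passes its speed limit or range.

ROBOT

A 6-joint arm with a two-finger parallel gripper is mounted at the origin on the work surface. World frame = base frame: x ahead of the robot, y to its left, z up, the work surface at z = 0. Lengths are in m, angles in rad, forces in N, time in s.
With the tool pointing down it reaches from about 0.35 to 0.975 m from the base axis. Payload 4.9 kg.
Tool frame: the origin (TCP) lies on the mounting face of the last link; the fingertips stand 173 mm ahead of it and the grasp point (between the pads) lies 155 mm ahead of it (tcp_to_grasp is the distance from the TCP to the grasp point, in m); z points along the fingers, y is the line along which they close (so a half turn about z gives the same grasp; the last joint's range is limited). The gripper opens to 85 mm and grips with 20 to 120 N. Pads are 22 mm wide; open, the fingers measure 114 mm over their backs; the gripper's body (76 mm by 85 mm) begins 54 mm behind the grasp point. The pads swing forward as they close: fully open they stand 13 mm farther back than shut.
Start: joints at [-1.251, 0.053, 1.613, -0, 1.476, -0.119], TCP at [0.266, -0.566, 0.405] pointing down, gripper open.
Joint ranges: [-3.01, 3.01], [-1.01, 2.22], [0.06, 2.58], [-1.02, 4.17], [0.09, 2.62], [-3.14, 3.14]. Speed limits (rad/s): [2.57, 2.57, 3.14, 3.14, 3.14, 3.14].

INTERFACE

Orientations are given as a rotation vector (axis times angle).
In Python, from station import get_obs, get_image, calibration, finish_job, tcp_to_grasp gives the robot as it stands. The module is installed in compiled form; this text tells all that it offers.
- The arm moves only by the tool arm_command, never from a script. Its argument "plan" is a list that holds one entry, the list of rows, each a list of 6 numbers: the shift along the tool's x, y, z in cm, then the turn, a rotation vector about the tool's x, y, z in rad. A call has 1 to 12 rows; each row is the pose to reach, as a shift and turn from the pose commanded when the call began, along the tool's axes at that moment; what a row does not reach only later rows make up. A row lasts 1/12 s, in which the tool goes at most 41.7 mm and 7.16 degrees, less where a joint would pass 70% of its speed; a pose out of reach is approached as far as the arm can. A call with a gripper value outside its range is refused whole. "gripper" is the closure, from -1 (fully open) to 1 (shut), set as the call begins (left out, the last holds). The fingers move at their own pace and stop on an object; "force" is the grip in N (left out, the last holds). Time passes only in rows, so rows that repeat a pose let the fingers close. It gives the time, the measured TCP pose, the force, the opening and the grip force at its end, in the units of the state.
- get_obs(): the state, without advancing time (a new reading comes with each control period).
- get_image(name): name is "scene" or "top" or "wrist"; returns (picture, depth): 420x560x3 uint8, blue, green, red; 420x560 float32, m along the optical axis (not along the pixel's ray), 0 where there is no reading.
- calibration(name): a dict with "fx", "fy", "cx", "cy" (pixels), "dist" ([k1, k2, p1, p2, k3] as OpenCV has them; the pictures are not rectified), "pose" (4x4, takes a point from camera to world coordinates). Camera axes: x right, y up, looking along -z (the intrinsics and any distortion apply to the point x, -y, -z); pixel columns grow to the right and rows downward; lengths in m; the calibration is good to about 2 mm. A picture is of the moment at which its call begins: read the wrist's pose just before it. calibration takes no time and is no camera call; for the wrist camera it gives the pose at the moment of the call.
- finish_job(): hands the job in; it is judged then, once.
The state is a dict: "t": time; "q": joint angles; "dq": joint speeds; "effort": joint torques, N m; "tool_pos": TCP position; "tool_rot": TCP orientation; "contact_force": force on the tool from outside, world axes, zero at the start; "wrist_torque": the same for the moment, N m; "opening": finger opening in m; "grip_force": force on a finger pad.
Only numpy, scipy, OpenCV 4.12 (cv2) and the standard library are available. Lean on these libraries where they do the work, as an engineer would, in place of code of your own. Each camera call takes 0.05 s, during which the arm holds its last target. There are 200 camera calls.

## Working session

There is one attempt and no reset: what is moved stays moved. The work goes in short steps, Python scripts to look and compute and a tool call to move; the robot and the scene stay as the last step left them, time stands still between calls to the robot, and variables do not carry over. Pictures are saved under pics/ and viewed, at most 10 in all, crops included, and the job is handed in when it is done.

Besides the shell and the picture viewer there is one more tool, called after "Request:" as name([rows], argument=value, ...), one row to a line, values as JSON. arm_command: Moves the arm, as the interface text tells. Its arguments: {"type":"object","properties":{"plan":{"type":"array"},"gripper":{"type":"number"},"force":{"type":"number"}},"required":["plan"]}

```bash
mkdir -p pics
cat > h.py <<'E'
import numpy as np, cv2
from station import *
from scipy.spatial.transform import Rotation as R
def world(name,depth,cal):
    h,w=depth.shape
    u,v=np.meshgrid(np.arange(w),np.arange(h))
    K=np.array([[cal['fx'],0,cal['cx']],[0,cal['fy'],cal['cy']],[0,0,1]])
    p=cv2.undistortPoints(np.stack([u,v],-1).reshape(-1,1,2).astype(np.float64),K,np.array(cal['dist'],float)).reshape(h,w,2)
    P=np.stack([p[...,0]*depth,-p[...,1]*depth,-depth],-1)
    T=np.array(cal['pose']); W=P@T[:3,:3].T+T[:3,3]; W[depth==0]=np.nan
    return W
def snap(name,f):
    cal=calibration(name); im,d=get_image(name); cv2.imwrite('pics/'+f+'.png',im)
    W=world(name,d,cal); np.savez('pics/'+f+'.npz',im=im,W=W,d=d); return im,W
E
python3 - <<'E'
from h import *
o=get_obs(); print(o['t'],o['tool_pos'],o['tool_rot'])
a,_=snap('scene','s1'); b,_=snap('top','t1')
cv2.imwrite('pics/both.png',cv2.resize(np.vstack([a,b]),None,fx=.714,fy=.714))
E
```

```text
0.0 [ 0.26544861 -0.56554483  0.40346055] [-3.06428568e+00 -6.83311158e-01  2.75658621e-04]
```

View pics/s1.png

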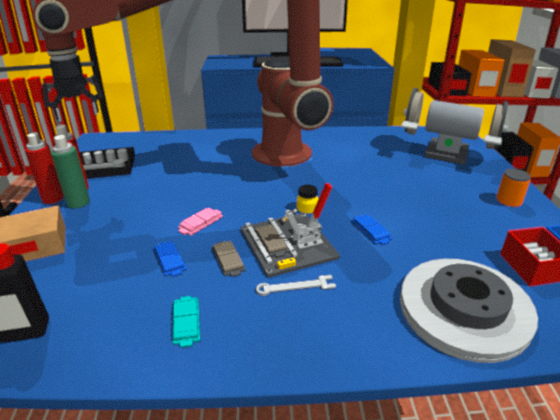

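View pics/t1.png

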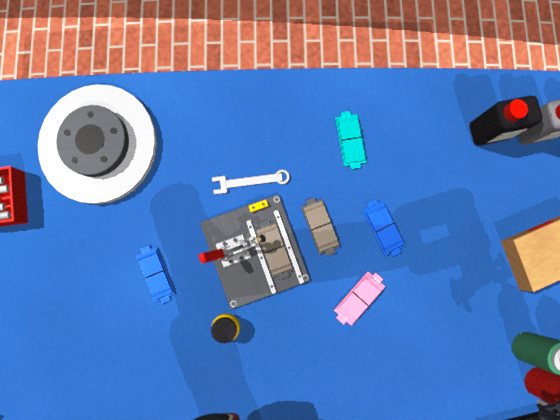

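The scene and top views agree. The fixture plate is at top (255,250) with the yellow stop at (258,206) and the red handle at (212,256). The grey-brown pad in the channel is at (275,250), and the spare, the same colour, lies outside the rails at (320,227). The jar is at (226,328) and the wrench at (250,181). The blue, pink and turquoise pads are decoys. The pad between the rails is the one meant, and I'll confirm that in a crop.

Run:
```python
from h import *
z=np.load('pics/t1.npz'); im,W=z['im'],z['W']
c=im[185:315,185:350]; cv2.imwrite('pics/c1.png',cv2.resize(c,None,fx=4.6,fy=4.6,interpolation=cv2.INTER_CUBIC))
def at(u,v): print((u,v),np.round(np.nanmedian(W[v-1:v+2,u-1:u+2].reshape(-1,3),0),4))
for p in [(258,206),(250,290),(215,230),(265,300),(283,270),(270,232),(320,227),(226,328),(212,256),(202,259),(290,250),(265,262)]: at(*p)
hsv=cv2.cvtColor(im,cv2.COLOR_BGR2HSV)
m=np.zeros(im.shape[:2],bool); m[180:320,180:340]=1
y=m&(hsv[...,0]>20)&(hsv[...,0]<35)&(hsv[...,1]>150)&(hsv[...,2]>120)
y[300:]=0
v,u=np.where(y); print('yellow',len(u)); 
r=cv2.minAreaRect(W[y][:,:2].astype(np.float32)*1000); print(r, np.median(W[y][:,2]))
pl=m&(W[...,2]>.008)&(W[...,2]<.016)
print('plate',pl.sum(),cv2.minAreaRect(W[pl][:,:2].astype(np.float32)*1000))
red=m&((hsv[...,0]<8)|(hsv[...,0]>172))&(hsv[...,1]>170)&(hsv[...,2]>60)
P=W[red]; print('red',len(P),P[np.argsort(P[:,2])][::max(1,len(P)//10)].round(4))
```

```text
(258, 206) [ 0.6308 -0.0222  0.0259]
(250, 290) [ 0.4511 -0.0021  0.0125]
(215, 230) [0.5814 0.0721 0.0133]
(265, 300) [ 0.4284 -0.0337  0.0014]
(283, 270) [ 0.4932 -0.0735  0.0262]
(270, 232) [ 0.5744 -0.0472  0.0298]
(320, 227) [ 0.5842 -0.1552  0.0145]
(226, 328) [0.3769 0.0458 0.064 ]
(212, 256) [0.5239 0.0649 0.1302]
(202, 259) [0.5182 0.0809 0.1591]
(290, 250) [ 0.5355 -0.0893  0.0201]
(265, 262) [ 0.5108 -0.0353  0.0184]
yellow 122
((632.8909912109375, -22.011682510375977), (17.172636032104492, 40.41178894042969), 18.467782974243164) 0.02579217803185363
plate 5274 ((539.5166625976562, -31.330413818359375), (329.09747314453125, 300.6777038574219), 88.68871307373047)
red 210 [[0.5262 0.0463 0.082 ]
 [0.5321 0.0549 0.096 ]
 [0.536  0.0617 0.1065]
 [0.526  0.0588 0.115 ]
 [0.522  0.0635 0.1257]
 [0.522  0.0665 0.1333]
 [0.522  0.0691 0.1438]
 [0.5238 0.0737 0.1526]
 [0.5219 0.0714 0.1558]
 [0.5257 0.0748 0.1586]]
```

View pics/c1.png

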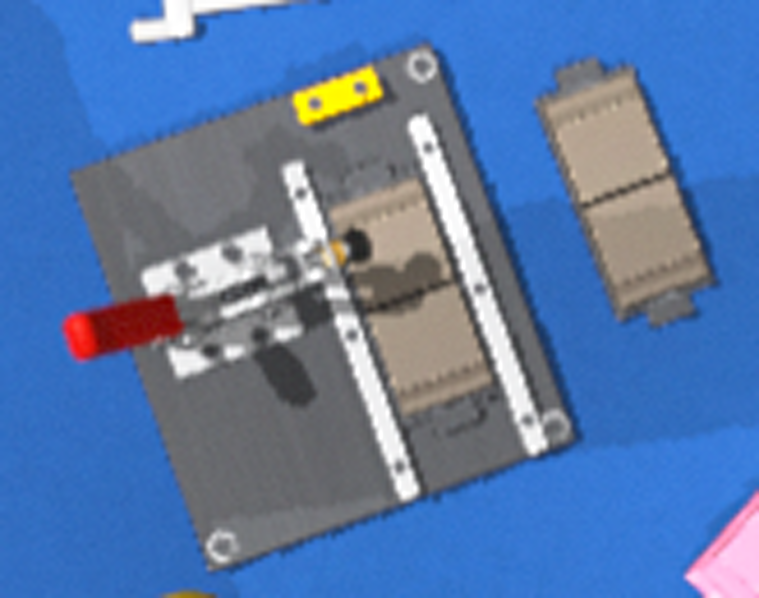

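The crop confirms it. The lining-up pad lies between the white rails, centred at crop (410,295), with its dark ear towards the stop at (368,175) and its rear ear at (462,415). The spare is outside the rails at crop (628,190). Next I refine the frame from the rails.

Run:
```python
from h import *
z=np.load('pics/t1.npz'); im,W=z['im'],z['W']
hsv=cv2.cvtColor(im,cv2.COLOR_BGR2HSV)
m=np.zeros(im.shape[:2],bool); m[180:320,180:340]=1
O=np.array([.5646,-.0448]); th=np.radians(18.5)
def F(P,O,th):
    c,s=np.cos(th),np.sin(th); d=P[:,:2]-O; return np.c_[d@[c,s],d@[-s,c],P[:,2]]
rail=m&(hsv[...,1]<40)&(hsv[...,2]>170)&(W[...,2]<.028)&(W[...,2]>.01)
P=W[rail]; f=F(P,O,th)
for lo,hi in [(-45,-20),(20,45)]:
    k=(f[:,1]>lo/1e3)&(f[:,1]<hi/1e3)&(f[:,0]<.06)&(f[:,0]>-.13); q=f[k]
    a=np.polyfit(q[:,0],q[:,1],1); print('rail',k.sum(),np.degrees(a[0]),a[1],np.percentile(q[:,0],[1,99]),np.percentile(q[:,1],[2,98]),np.median(q[:,2]))
ff=F(W.reshape(-1,3),O,th).reshape(W.shape)
y=m&(hsv[...,0]>20)&(hsv[...,0]<35)&(hsv[...,1]>150)&(hsv[...,2]>120); y[300:]=0
print('stop',np.percentile(ff[y],[3,50,97],axis=0).round(4))
lin=m&(abs(ff[...,1])<.03)&(abs(ff[...,2]-.029)<.004)&(ff[...,0]<.06)&(ff[...,0]>-.13)&(hsv[...,1]>25)&(hsv[...,1]<110)
v,u=np.where(lin);print('lining',lin.sum(),np.percentile(ff[lin],[1,50,99],axis=0).round(4))
k=m&(abs(ff[...,1])<.008)&(ff[...,0]<-.06)&(ff[...,0]>-.125)
q=ff[k]; q=q[np.argsort(q[:,0])]; print(np.c_[q,hsv[k][np.argsort(ff[k][:,0])]][::3].round(4))
r=m&((hsv[...,0]<8)|(hsv[...,0]>172))&(hsv[...,1]>170)&(hsv[...,2]>60)
q=ff[r]; print('red',np.median(q[:,0]),q[np.argsort(q[:,2])][::15].round(4))
```

```text
rail 345 0.6814910489292193 -0.031972967010433895 [-0.11359968  0.04846007] [-0.0373464  -0.02716183] 0.020295164044111358
rail 275 0.5411023604597069 0.03102916711181759 [-0.11415883  0.04792605] [0.02575895 0.0359322 ] 0.020420183470193587
stop [[ 0.0637 -0.0185  0.0094]
 [ 0.071  -0.0002  0.0258]
 [ 0.0801  0.019   0.0299]]
lining 819 [[-0.0784 -0.0225  0.0252]
 [-0.0325 -0.0021  0.0291]
 [ 0.0205  0.0203  0.0327]]
[[-1.249e-01  3.000e-03  3.000e-03  1.080e+02  1.890e+02  2.110e+02]
 [-1.239e-01 -6.600e-03  3.000e-04  1.070e+02  1.900e+02  2.080e+02]
 [-1.230e-01 -4.600e-03  4.100e-03  1.070e+02  1.920e+02  1.910e+02]
 [-1.223e-01  4.300e-03  1.900e-03  1.070e+02  1.920e+02  1.900e+02]
 [-1.216e-01  6.400e-03  7.000e-04  1.070e+02  1.960e+02  1.820e+02]
 [-1.204e-01  3.600e-03 -1.300e-03  1.080e+02  1.830e+02  1.480e+02]
 [-1.192e-01  5.600e-03  6.600e-03  1.080e+02  1.720e+02  1.260e+02]
 [-1.188e-01  7.700e-03  1.100e-03  1.110e+02  1.270e+02  1.160e+02]
 [-1.177e-01 -1.900e-03  7.000e-04  1.130e+02  7.100e+01  1.040e+02]
 [-1.163e-01  1.000e-04  1.190e-02  1.110e+02  3.600e+01 
[... 4133 characters left out ...]
00e+01  1.660e+02]
 [-6.330e-02 -4.700e-03  3.140e-02  1.500e+01  4.900e+01  1.650e+02]
 [-6.250e-02  4.000e-03  3.100e-02  1.100e+01  4.400e+01  1.680e+02]
 [-6.180e-02  6.000e-03  3.000e-02  1.400e+01  4.900e+01  1.670e+02]
 [-6.110e-02  8.000e-03  2.940e-02  1.600e+01  4.800e+01  1.650e+02]]
red -0.002273827913963209 [[-0.0075  0.0986  0.082 ]
 [-0.0061  0.1032  0.0946]
 [ 0.0032  0.1056  0.1007]
 [-0.0047  0.1076  0.1076]
 [ 0.0025  0.1106  0.1143]
 [-0.0028  0.1136  0.1218]
 [ 0.0019  0.1153  0.1277]
 [-0.0051  0.1191  0.1333]
 [ 0.0013  0.12    0.1408]
 [ 0.0004  0.1236  0.1463]
 [-0.0089  0.1258  0.1541]
 [-0.0041  0.1339  0.1556]
 [-0.006   0.1284  0.1568]
 [-0.0054  0.1358  0.1593]]
```

```bash
cat >> h.py <<'E'
O=np.array([.564,-.0455]); TH=np.radians(19.1)
c_,s_=np.cos(TH),np.sin(TH); RF=np.array([[c_,-s_,0],[s_,c_,0],[0,0,1]])
RT=RF@np.diag([1,-1,-1.])
def fix(W): return (W-np.r_[O,0])@RF
def go(x,y,z,o=None):
    "shift (cm) and turn taking the tip to fixture point (m)"
    o=o or get_obs(); Rn=R.from_rotvec(o['tool_rot']).as_matrix()
    T=RF@np.array([x,y,z])+np.r_[O,0]+[0,0,.173]
    return np.r_[(Rn.T@(T-np.array(o['tool_pos'])))*100,R.from_matrix(Rn.T@RT).as_rotvec()].round(3)
def tip(o=None):
    o=o or get_obs(); Rn=R.from_rotvec(o['tool_rot']).as_matrix()
    return fix(np.array(o['tool_pos'])+Rn[:,2]*.173).round(4)
E
python3 - <<'E'
from h import *
print(go(-.117,0,.08))
z=np.load('pics/t1.npz'); f=fix(z['W'].reshape(-1,3)); k=(abs(f[:,0])<.03)&(f[:,1]>-.03)&(f[:,1]<.095)&(f[:,2]>.04)
q=f[k]; print(q[np.argsort(q[:,1])][::max(1,k.sum()//20)].round(3))
E
```

```text
[ 3.7482e+01 -3.5599e+01  1.5132e+01 -2.0000e-03 -0.0000e+00  1.0500e-01]
[[-0.     0.009  0.089]
 [-0.003  0.014  0.091]
 [ 0.003  0.018  0.089]
 [ 0.001  0.023  0.093]
 [-0.008  0.028  0.092]
 [-0.003  0.033  0.099]
 [ 0.005  0.036  0.107]
 [-0.     0.04   0.106]
 [ 0.008  0.043  0.103]
 [ 0.003  0.047  0.107]
 [ 0.007  0.051  0.079]
 [-0.012  0.056  0.042]
 [-0.011  0.06   0.047]
 [ 0.002  0.063  0.041]
 [-0.009  0.065  0.059]
 [ 0.004  0.07   0.056]
 [ 0.004  0.076  0.056]
 [-0.007  0.083  0.049]
 [-0.01   0.087  0.043]
 [ 0.002  0.09   0.061]
 [ 0.001  0.093  0.072]]
```

Request:
arm_command([
  [[3.7,-3.5,1.3,0,0,0.02],[7,-6.6,2.6,0,0,0.04],[10,-9.5,4,0,0,0.06],[13,-12.4,5.2,0,0,0.08],[16,-15.2,6.4,0,0,0.105],[19,-18,7.6,0,0,0.105],[22,-20.9,8.9,0,0,0.105],[25,-23.7,10.1,0,0,0.105],[28,-26.6,11.3,0,0,0.105],[31,-29.4,12.5,0,0,0.105],[34,-32.3,13.7,0,0,0.105],[37.5,-35.6,15.1,0,0,0.105]],
], gripper=1)

```text
t: 1.1
tool_pos: [0.4401, -0.1167, 0.2638]
tool_rot: [3.098, 0.522, 0.0]
contact_force: [1.3, -0.9, -0.3]
opening: 0.0001
grip_force: 0.0
```

Request:
arm_command([
  [[0,0,0,0,0,0],[0,0,0,0,0,0],[0,0,0,0,0,0]],
])

```text
t: 1.35
tool_pos: [0.4402, -0.1187, 0.2644]
tool_rot: [3.098, 0.523, -0.001]
contact_force: [-0.5, 0.1, 0.1]
opening: -0.0003
grip_force: 0.0
```

Run:
```python
from h import *
o=get_obs(); print(o['t'],tip(o),go(-.117,0,.02,o),o['opening'],o['contact_force'])
im,W=snap('wrist','w1'); print(calibration('wrist')['pose'].round(3) if hasattr(calibration('wrist')['pose'],'round') else '')
```

```text
1.35 [-0.1411 -0.0287  0.0914] [ 2.404e+00 -2.861e+00  7.135e+00  0.000e+00  0.000e+00  1.000e-03] -0.0003039527256366506 [-0.5404338   0.09069403  0.14651021]
[[ 0.327  0.905  0.273  0.51 ]
 [-0.945  0.313  0.095 -0.094]
 [ 0.001 -0.289  0.957  0.235]
 [ 0.     0.     0.     1.   ]]
```

View pics/w1.png

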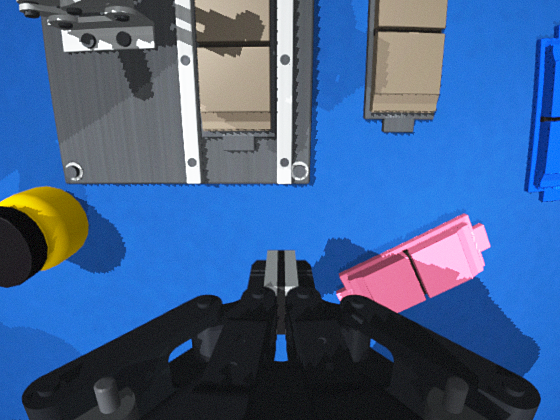

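The wrist view shows the shut fingertips at (282,270). The pad's rear ear is at (240,143) between the rails at (190,100) and (285,100), with the jar clear at left. I'll check the ear and channel positions in this view.

Run:
```python
from h import *
z=np.load('pics/w1.npz'); f=fix(z['W'])
for u,v in [(240,143),(240,148),(240,151),(240,154),(240,160),(240,125),(190,130),(285,130),(190,182),(285,182),(150,175),(282,255),(272,252)]: print(u,v,f[v,u].round(4))
```

```text
240 143 [-0.086  -0.0004  0.0187]
240 148 [-0.0894 -0.0003  0.0186]
240 151 [-0.0921  0.0006  0.0127]
240 154 [-0.0942  0.0006  0.0125]
240 160 [-0.0983  0.0007  0.0133]
240 125 [-0.0739 -0.0017  0.0261]
190 130 [-0.0772  0.0329  0.0194]
285 130 [-0.0773 -0.0307  0.0206]
190 182 [-0.1124  0.0351  0.021 ]
285 182 [-0.1127 -0.031   0.0198]
150 175 [-0.109   0.0664  0.0128]
282 255 [-0.1295 -0.0286  0.1017]
272 252 [-0.1298 -0.0239  0.0978]
```

Request:
arm_command([
  [[1.2,-1.4,2,0,0,0],[2.3,-2.8,4,0,0,0],[2.3,-2.8,5.5,0,0,0],[2.3,-2.8,6.6,0,0,0],[2.3,-2.8,6.8,0,0,0],[2.3,-2.8,6.8,0,0,0]],
])

```text
t: 1.9
tool_pos: [0.4524, -0.0859, 0.1961]
tool_rot: [-3.098, -0.519, 0.002]
contact_force: [1.1, -0.5, -0.2]
opening: 0.0001
grip_force: 0.0
```

Request:
arm_command([
  [[0,0,0.3,0,0,0],[0,0,0.5,0,0,0],[0,0,0.65,0,0,0],[0,0,0.65,0,0,0],[0,0,0.65,0,0,0]],
])

```text
t: 2.32
tool_pos: [0.4529, -0.0849, 0.1903]
tool_rot: [3.098, 0.522, 0.001]
contact_force: [0.7, -0.0, -0.2]
opening: -0.0002
grip_force: 0.0
```

Run:
```python
from h import *
o=get_obs(); print(o['t'],tip(o),go(-.076,0,.0155,o),o['contact_force'])
```

```text
2.3167 [-0.1178 -0.0009  0.0173] [ 4.191 -0.085  0.183  0.    -0.     0.   ] [ 0.72246033 -0.01777262 -0.24055477]
```

Request:
arm_command([
  [[0.4,-0.05,0.15,0,0,0],[0.8,-0.1,0.15,0,0,0],[1.1,-0.1,0.15,0,0,0],[1.4,-0.1,0.15,0,0,0],[1.7,-0.1,0.15,0,0,0],[2.0,-0.1,0.15,0,0,0],[2.3,-0.1,0.15,0,0,0],[2.6,-0.1,0.15,0,0,0]],
])

```text
t: 2.98
tool_pos: [0.4771, -0.0753, 0.1884]
tool_rot: [-3.098, -0.522, 0.002]
contact_force: [-3.5, -0.8, 3.3]
opening: -0.0002
grip_force: 2.2
```

Request:
arm_command([
  [[0.3,0,0,0,0,0],[0.6,0,0,0,0,0],[0.8,0,0,0,0,0],[1.0,0,0,0,0,0],[1.2,0,0,0,0,0],[1.2,0,0,0,0,0]],
])

```text
t: 3.48
tool_pos: [0.4886, -0.0713, 0.1885]
tool_rot: [-3.098, -0.522, -0.001]
contact_force: [-1.5, -0.7, 1.1]
opening: 0.0001
grip_force: 1.0
```

Request:
arm_command([
  [[0.1,0,0,0,0,0],[0.2,0,0,0,0,0],[0.2,0,0,0,0,0]],
])

```text
t: 3.73
tool_pos: [0.4903, -0.0707, 0.1885]
tool_rot: [-3.098, -0.522, -0.0]
contact_force: [-3.0, -1.1, 1.4]
opening: -0.0001
grip_force: 1.5
```

Run:
```python
from h import *
o=get_obs(); print(o['t'],tip(o),go(-.076,0,.0155,o),np.array(o['contact_force'])@RF)
```

```text
3.7333 [-0.0779  0.0003  0.0155] [ 0.189  0.028 -0.002 -0.    -0.     0.   ] [-3.19096418 -0.04615838  1.37872106]
```

Request:
arm_command([
  [[0.05,0,0,0,0,0],[0.1,0,0,0,0,0],[0.15,0,0,0,0,0],[0.15,0,0,0,0,0]],
])

```text
t: 4.07
tool_pos: [0.4917, -0.0702, 0.1885]
tool_rot: [-3.098, -0.522, -0.0]
contact_force: [-2.9, -1.6, 1.7]
opening: -0.0001
grip_force: 1.6
```

Request:
arm_command([
  [[0.05,0,0,0,0,0],[0.1,0,0,0,0,0],[0.1,0,0,0,0,0]],
])

```text
t: 4.32
tool_pos: [0.4927, -0.0699, 0.1885]
tool_rot: [-3.098, -0.522, -0.0]
contact_force: [-3.3, -0.8, 1.2]
opening: -0.0
grip_force: 1.5
```

Request:
arm_command([
  [[0.05,0,0,0,0,0],[0.1,0,0,0,0,0],[0.1,0,0,0,0,0]],
])

```text
t: 4.57
tool_pos: [0.4935, -0.0696, 0.1885]
tool_rot: [3.098, 0.522, -0.001]
contact_force: [-4.6, -1.2, 1.5]
opening: -0.0001
grip_force: 2.1
```

Request:
arm_command([
  [[0.05,0,0,0,0,0],[0.1,0,0,0,0,0],[0.1,0,0,0,0,0]],
])

```text
t: 4.82
tool_pos: [0.494, -0.0695, 0.1884]
tool_rot: [3.098, 0.522, -0.004]
contact_force: [-6.7, -2.8, 4.3]
opening: 0.0001
grip_force: 4.1
```

Request:
arm_command([
  [[0.05,0,0,0,0,0],[0.1,0,0,0,0,0],[0.1,0,0,0,0,0]],
])

```text
t: 5.07
tool_pos: [0.4946, -0.0693, 0.1883]
tool_rot: [3.097, 0.523, -0.008]
contact_force: [-9.2, -3.1, 5.7]
opening: 0.0001
grip_force: 6.2
```

Run:
```python
from h import *
o=get_obs(); print(o['t'],tip(o),np.array(o['contact_force'])@RF)
snap('top','t2'); 
im,W=snap('wrist','w2'); t=cv2.imread('pics/t2.png')[185:315,185:350]
cv2.imwrite('pics/m2.png',np.hstack([cv2.resize(im,None,fx=.75,fy=.75),cv2.resize(t,(400,315),interpolation=cv2.INTER_CUBIC)])[:,:800])
```

```text
5.0667 [-0.0743  0.0003  0.0153] [-9.69031724  0.11144663  5.65366274]
```

View pics/m2.png

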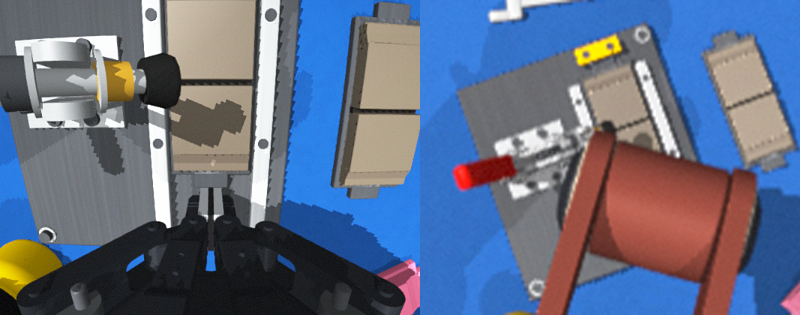

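Left (wrist view): the fingertips at (210,190) are on the rear ear. Right (top view): the pad's front ear meets the yellow stop at about (598,60). The force is climbing above the sliding level. I'll give a slightly firmer push and see whether it rises sharply.

Request:
arm_command([
  [[0.1,0,0,0,0,0],[0.2,0,0,0,0,0],[0.2,0,0,0,0,0]],
])

```text
t: 5.42
tool_pos: [0.4953, -0.0689, 0.1875]
tool_rot: [3.097, 0.524, -0.017]
contact_force: [-15.7, -6.5, 8.9]
opening: 0.0002
grip_force: 8.5
```

Run:
```python
from h import *
o=get_obs(); print(o['t'],tip(o),np.array(o['contact_force'])@RF)
z=np.load('pics/t2.npz'); f=fix(z['W']); im=z['im']
k=(abs(f[...,1])<.006)&(f[...,0]>.03)&(f[...,0]<.085); q=np.c_[f[k],im[k]]; q=q[np.argsort(q[:,0])]; print(q[::3].round(4))
```

```text
5.4167 [-0.0744  0.0006  0.0146] [-16.98201107  -0.97860042   8.8855248 ]
[[ 3.01e-02 -3.50e-03  3.01e-02  1.40e+02  1.56e+02  1.70e+02]
 [ 3.12e-02 -1.50e-03  2.59e-02  1.37e+02  1.57e+02  1.71e+02]
 [ 3.24e-02  2.50e-03  2.92e-02  1.39e+02  1.57e+02  1.71e+02]
 [ 3.34e-02 -2.00e-04  3.27e-02  1.41e+02  1.59e+02  1.74e+02]
 [ 3.50e-02 -2.90e-03  2.87e-02  1.41e+02  1.57e+02  1.72e+02]
 [ 3.57e-02  5.80e-03  3.13e-02  1.43e+02  1.59e+02  1.75e+02]
 [ 3.70e-02  3.10e-03  3.06e-02  1.42e+02  1.56e+02  1.72e+02]
 [ 3.80e-02  5.10e-03  2.72e-02  1.45e+02  1.61e+02  1.77e+02]
 [ 3.94e-02 -4.40e-03  2.39e-02  1.29e+02  1.47e+02  1.61e+02]
 [ 4.08e-02 -4.00e-04  2.48e-02  1.28e+02  1.43e+02  1.60e+02]
 [ 4.17e-02 -3.10e-03  2.90e-02  1.19e+02  1.34e+02  1.52e+02]
 [ 4.28e-02  5.60e-03  2.73e-02  1.20e+02  1.35e+02  1.51e+02]
 [ 4.37e-02 -3.80e-03  2.92e-02  1.20e+02  1.37e+02  1.53e+02]
 [ 4.48e-02  4.90e-03  2.76e-02  1.23e+02  1.38e+02  1.56e+02]
 [ 4.61e-02  2.20e-03  2.67e-02  1.33e+02  1.51e+02  1.66e+02]
 [ 4.74e-02 -6.00e-04  2.71e-02  1.38e+02  1.54e+02  1.69e+02]
 [ 4.89e-02 -3.30e
[... 1109 characters left out ...]
5e+02]
 [ 6.93e-02  2.90e-03  2.64e-02  0.00e+00  2.43e+02  2.55e+02]
 [ 7.06e-02  2.00e-04  2.68e-02  0.00e+00  2.42e+02  2.55e+02]
 [ 7.16e-02 -2.60e-03  2.91e-02  0.00e+00  2.41e+02  2.55e+02]
 [ 7.29e-02  1.50e-03  3.06e-02  0.00e+00  2.42e+02  2.55e+02]
 [ 7.41e-02  3.50e-03  2.66e-02  0.00e+00  2.43e+02  2.55e+02]
 [ 7.49e-02  7.00e-04  3.07e-02  0.00e+00  2.44e+02  2.55e+02]
 [ 7.68e-02  4.70e-03  2.72e-02  0.00e+00  2.45e+02  2.55e+02]
 [ 7.80e-02 -4.80e-03  2.60e-02  3.20e+01  2.15e+02  2.53e+02]
 [ 8.06e-02  4.00e-03  1.20e-02  6.00e+01  1.89e+02  2.36e+02]
 [ 8.19e-02  1.20e-03  1.18e-02  1.28e+02  1.45e+02  1.67e+02]
 [ 8.45e-02  3.20e-03 -3.20e-03  1.18e+02  9.60e+01  1.00e+02]]
```

The pad is home. The tool stays put while the force climbs to 17 N, and the ear top runs right up to the stop's yellow at x≈64 mm. Next I back off, rise and go to the arm side of the handle.

Request:
arm_command([
  [[-0.5,0,0,0,0,0],[-1.2,0,-0.5,0,0,0],[-1.4,0,-4,0,0,0],[-1.4,0,-8,0,0,0],[-1.4,0,-12,0,0,0],[-1.4,0,-15.5,0,0,0],[1.5,-2.5,-15.5,0,0,0],[4.5,-5,-15.5,0,0,0],[7.4,-7.5,-15.5,0,0,0],[7.4,-8,-15.5,0,0,0],[7.4,-8,-15.5,0,0,0],[7.4,-8,-15.5,0,0,0]],
])

```text
t: 6.42
tool_pos: [0.5408, 0.0317, 0.3437]
tool_rot: [3.097, 0.523, 0.001]
contact_force: [-0.3, -0.5, -0.1]
opening: 0.0001
grip_force: 0.0
```

Run:
```python
from h import *
o=get_obs(); t0=tip(o); print(o['t'],t0,o['contact_force'])
im,W=snap('scene','s3'); f=fix(W); hsv=cv2.cvtColor(im,cv2.COLOR_BGR2HSV)
k=((hsv[...,0]<8)|(hsv[...,0]>172))&(hsv[...,1]>170)&(hsv[...,2]>60)&(abs(f[...,0])<.03)&(f[...,1]>.06)&(f[...,1]<.16)&(f[...,2]>.03)
q=f[k]; q=q[np.argsort(q[:,2])]; print(len(q),q[::max(1,len(q)//12)].round(4), np.median(q[:,0]))
for a in range(69,-8,-5):
    s=(69-a)/70; p=np.array([.0876,.0375])*(1-s)+s*np.array([.076,.061]); t=np.radians(a)
    C=p+.105*np.r_[np.cos(t),np.sin(t)]+.007*np.r_[-np.sin(t),np.cos(t)]-np.r_[.008,0]
    print(a,C.round(4),go(.001,C[0],C[1],o)[:3].round(2))
cv2.imwrite('pics/s3c.png',cv2.resize(im[150:300,220:380],None,fx=4,fy=4,interpolation=cv2.INTER_CUBIC))
```

```text
6.4167 [0.0035 0.0805 0.1707] [-0.31866302 -0.54646251 -0.08604999]
213 [[0.0081 0.1    0.0792]
 [0.0047 0.1011 0.0882]
 [0.0032 0.1015 0.0956]
 [0.0056 0.1052 0.1016]
 [0.0113 0.1073 0.1072]
 [0.0021 0.1141 0.114 ]
 [0.0101 0.1123 0.1217]
 [0.0094 0.1227 0.127 ]
 [0.0092 0.1198 0.1329]
 [0.0019 0.1205 0.1394]
 [0.0046 0.1266 0.1449]
 [0.0057 0.1256 0.151 ]
 [0.0079 0.1318 0.1561]] 0.007694145425714825
69 [0.1107 0.138 ] [-0.24 -3.02  3.26]
64 [0.1185 0.1366] [-0.24 -3.8   3.4 ]
59 [0.126  0.1345] [-0.23 -4.55  3.62]
54 [0.1332 0.1316] [-0.23 -5.27  3.91]
49 [0.1399 0.1281] [-0.23 -5.94  4.26]
44 [0.1461 0.1239] [-0.23 -6.56  4.68]
39 [0.1518 0.1191] [-0.23 -7.13  5.16]
34 [0.1569 0.1138] [-0.23 -7.64  5.69]
29 [0.1614 0.108 ] [-0.23 -8.09  6.27]
24 [0.1652 0.1017] [-0.23 -8.47  6.89]
19 [0.1683 0.0951] [-0.23 -8.78  7.56]
14 [0.1707 0.0882] [-0.23 -9.02  8.25]
9 [0.1723 0.081 ] [-0.23 -9.18  8.97]
4 [0.1731 0.0736] [-0.23 -9.26  9.7 ]
-1 [0.1731 0.0662] [-0.23 -9.26 10.45]
-6 [0.1723 0.0587] [-0.23 -9.18 11.2 ]
```

View pics/s3c.png

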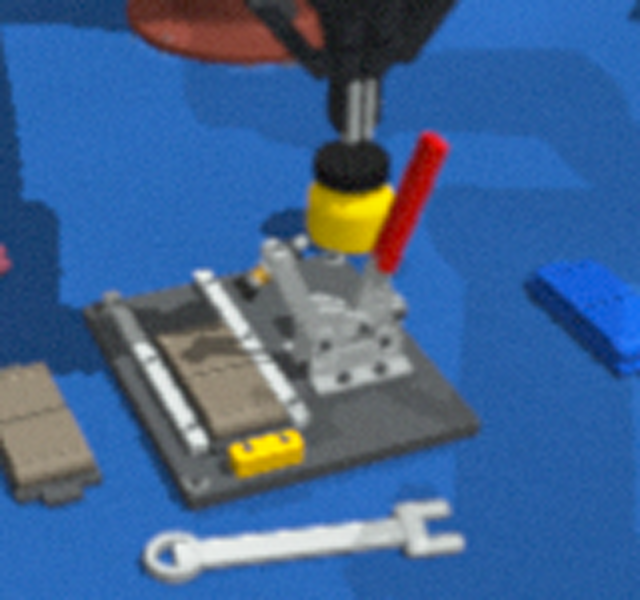

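The scene crop shows the pad seated against the yellow stop at (265,445). The handle is upright with its end at (430,140), and the fingertips are at (360,110) on its arm side. I'll lower beside the handle, then push along the computed arc.

Request:
arm_command([
  [[-0.3,0,1.6,0,0,0],[-0.3,-0.5,3.2,0,0,0],[-0.3,-1.5,3.2,0,0,0],[-0.3,-2.5,3.3,0,0,0],[-0.3,-3.0,3.3,0,0,0],[-0.3,-3.4,3.3,0,0,0],[-0.3,-3.8,3.4,0,0,0],[-0.3,-4.2,3.5,0,0,0],[-0.3,-4.55,3.6,0,0,0],[-0.3,-4.9,3.75,0,0,0],[-0.3,-5.25,3.9,0,0,0],[-0.3,-5.25,3.9,0,0,0]],
])

```text
t: 7.47
tool_pos: [0.5207, 0.0807, 0.3042]
tool_rot: [-3.097, -0.523, 0.001]
contact_force: [-0.6, -0.3, -0.1]
opening: -0.0002
grip_force: 0.0
```

```bash
cat > chk.py <<'E'
from h import *
import sys
o=get_obs(); print(o['t'],tip(o),np.array(o['contact_force'])@RF)
im,W=snap('scene',sys.argv[1]); f=fix(W); hsv=cv2.cvtColor(im,cv2.COLOR_BGR2HSV)
k=((hsv[...,0]<8)|(hsv[...,0]>172))&(hsv[...,1]>170)&(hsv[...,2]>60)&(abs(f[...,0])<.03)&(f[...,1]>.06)&(f[...,1]<.24)&(f[...,2]>.03)
q=f[k][:,1:].astype(np.float32); l=cv2.fitLine(q,cv2.DIST_HUBER,0,.01,.01).ravel(); print(len(q),'angle',np.degrees(np.arctan(l[1]/l[0])),q[np.argmax(q[:,0])])
E
python3 chk.py s4
```

```text
7.4667 [0.0004 0.1335 0.1312] [-0.67052198 -0.06522484 -0.09071457]
216 angle 88.2557 [0.16990158 0.45272183]
```

```bash
sed -i 's/&(f\[...,2\]>.03)/\&(f[...,2]>.03)\&(f[...,2]<.2)/' chk.py; python3 chk.py s5
```

```text
7.5167 [1.000e-04 1.334e-01 1.309e-01] [ 0.01230101  0.33079027 -0.31673883]
198 angle 51.941353 [0.16116275 0.14730614]
```

Request:
arm_command([
  [[0,-0.35,0.15,0,0,0],[0,-0.67,0.35,0,0,0],[0,-1.0,0.55,0,0,0],[0,-1.3,0.77,0,0,0],[0,-1.6,1.0,0,0,0],[0,-1.86,1.25,0,0,0],[0,-2.1,1.5,0,0,0],[0,-2.37,1.8,0,0,0],[0,-2.6,2.1,0,0,0],[0,-2.8,2.4,0,0,0],[0,-3.0,2.7,0,0,0],[0,-3.2,3.0,0,0,0]],
])

```text
t: 8.57
tool_pos: [0.5114, 0.1093, 0.2759]
tool_rot: [3.092, 0.521, 0.003]
contact_force: [1.1, -9.0, 7.3]
opening: 0.0001
grip_force: 4.7
```

```bash
python3 chk.py s6
```

```text
8.5667 [0.0011 0.1625 0.1029] [-1.92283897 -8.822237    7.30522946]
195 angle 20.547726 [0.18862809 0.10143983]
```

Request:
arm_command([
  [[0,0.1,0.3,0,0,0],[0,0.1,0.6,0,0,0],[0,0.1,0.9,0,0,0],[0,0.05,1.2,0,0,0],[0,0,1.5,0,0,0],[0,0,1.8,0,0,0]],
])

```text
t: 9.12
tool_pos: [0.5105, 0.1108, 0.2563]
tool_rot: [-3.097, -0.522, -0.001]
contact_force: [0.1, 0.9, 0.8]
opening: -0.0001
grip_force: 0.0
```

```bash
python3 chk.py s7
```

```text
9.1167 [0.0006 0.1653 0.0833] [0.37135001 0.80380992 0.8461175 ]
183 angle 7.6700835 [0.19580357 0.08307185]
```

Request:
arm_command([
  [[0,0,0.3,0,0,0],[0,0,0.6,0,0,0],[0,0,0.9,0,0,0],[0,0,1.2,0,0,0],[0,0,1.5,0,0,0],[0,0,1.8,0,0,0],[0,0,1.8,0,0,0]],
])

```text
t: 9.75
tool_pos: [0.5105, 0.1104, 0.2383]
tool_rot: [-3.098, -0.522, 0.001]
contact_force: [-1.3, 0.7, 2.8]
opening: 0.0001
grip_force: 1.2
```

```bash
python3 chk.py s8
```

```text
9.75 [0.0004 0.1649 0.0653] [-1.02785839  1.11961326  2.8293716 ]
169 angle -1.4441034 [0.19792001 0.06226679]
```

Request:
arm_command([
  [[0,0,0.15,0,0,0],[0,0,0.3,0,0,0],[0,0,0.3,0,0,0]],
])

```text
t: 10.05
tool_pos: [0.5107, 0.1106, 0.2365]
tool_rot: [-3.097, -0.522, 0.0]
contact_force: [-4.5, 0.5, 7.7]
opening: 0.0
grip_force: 4.1
```

Request:
arm_command([
  [[0,0,-1,0,0,0],[0,0,-4,0,0,0],[0,0,-8,0,0,0],[0,0,-12,0,0,0],[0,0,-16,0,0,0],[-4,0,-18,0,0,0],[-8,0,-18,0,0,0],[-12,0,-18,0,0,0],[-16,0,-18,0,0,0],[-20,0,-18,0,0,0],[-20,0,-18,0,0,0]],
])

```text
t: 10.97
tool_pos: [0.3164, 0.0442, 0.4166]
tool_rot: [3.095, 0.518, 0.011]
contact_force: [-0.2, 0.3, 0.4]
opening: 0.0001
grip_force: 0.0
```

```bash
python3 chk.py s9
python3 - <<'E'
from h import *
s=cv2.imread('pics/s9.png'); t,_=snap('top','t9')
cv2.imwrite('pics/m9.png',np.hstack([cv2.resize(s[190:300,220:350],(400,338),interpolation=cv2.INTER_CUBIC),cv2.resize(t[175:345,180:350],(400,400),interpolation=cv2.INTER_CUBIC)[:338]]))
E
```

```text
10.9667 [-0.2035  0.165   0.2436] [-0.10547342  0.35573462  0.38050959]
191 angle -0.10581374 [0.1963365  0.06408471]
```

View pics/m9.png

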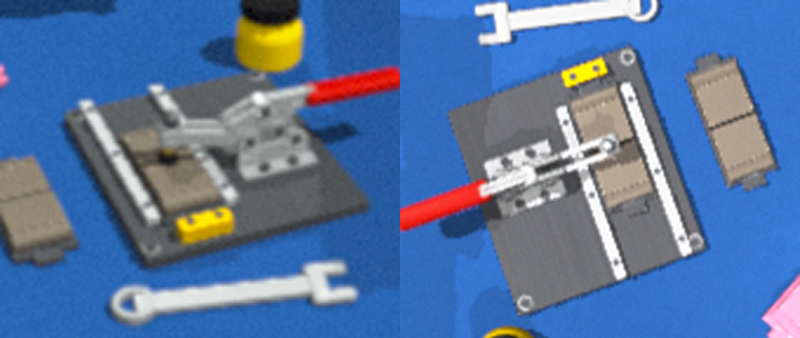

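With the robot clear, the handle stays level: handle (440,205) in the top half and (350,87) in the scene half. The foot is on the lining at (607,147), and the ear is against the stop at (590,85). The jar, wrench and spare are undisturbed. One numeric check on the pad, then I hand in.

Run:
```python
from h import *
r={}
for n in ('t2','t9'):
    z=np.load(f'pics/{n}.npz'); f=fix(z['W']); im=z['im']; hsv=cv2.cvtColor(im,cv2.COLOR_BGR2HSV)
    k=(abs(f[...,1])<.03)&(abs(f[...,2]-.028)<.006)&(f[...,0]<.062)&(f[...,0]>-.13)&(hsv[...,1]>25)&(hsv[...,1]<110)
    print(n,np.percentile(f[k],[1,99],axis=0).round(4))
print(get_obs()['t']); print(finish_job())
```

```text
t2 [[-0.0261 -0.0217  0.023 ]
 [ 0.0499  0.0211  0.0334]]
t9 [[-0.0506 -0.0217  0.023 ]
 [ 0.0493  0.0213  0.0332]]
11.0667
the job is handed in; nothing more can be done
None
```

The brake pad is fully home against the yellow stop and the toggle clamp is locked on it, with the handle level after release. The job was handed in at 11 s, and the spare pad, wrench and jar were left untouched.

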